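Ease the spring clip off the bag rod with the wedge

ROBOT

A 6-joint arm with a two-finger parallel gripper is mounted at the origin on a cart in front of the work surface, level with it; the furniture and walls round the work are solid. World frame = base frame: x ahead of the robot, y to its left, z up, the work surface at z = 0. Lengths are in m, angles in rad, forces in N, time in s.
With the tool pointing down it reaches from about 0.35 to 0.925 m from the base axis. Payload 6.4 kg.
Tool frame: the origin (TCP) lies midway between the tips of the shut fingers; the grasp point (between the pads) lies manip.tcp_to_grasp behind it (manip.tcp_to_grasp is the distance from the TCP to the grasp point, in m); z points along the fingers, y is the line along which they close (so a half turn about z gives the same grasp; the last joint's range is limited). The gripper opens to 94 mm and grips with 3 to 60 N. Pads are 16 mm wide; open, the fingers measure 119 mm over their backs; the gripper's body (75 mm by 177 mm) begins 78 mm behind the grasp point.
Start: joints at [-1.286, 0.245, 1.558, -0, 1.339, -0.174], TCP at [0.288, -0.583, 0.205] pointing down, gripper open.
Joint ranges: [-3.13, 3.13], [-1.02, 2.26], [0.13, 2.54], [-0.95, 4.09], [0.21, 2.88], [-2.74, 2.74]. Speed limits (rad/s): [2.57, 2.57, 3.14, 3.14, 3.14, 3.14].

INTERFACE

Orientations are given as a rotation vector (axis times angle).
In Python, from rig import manip, eoat, kin, eyes, finish_job, spotter, current_t, current_joint_pos, current_joint_velocities, current_joint_torque, current_ee_pos, current_eef_rot, current_force, current_wrist_torque, current_width, current_grasp_force gives the robot as it stands. Calls block until the motion is done:
- manip.move_to(position, orientation): joint-space move of the TCP to a pose.
- manip.move_l(position, rotation=None, rate=0.15): straight line of the TCP; rotation=None keeps the orientation; rate is the mean speed in m/s.
- manip.set_joints(angles): joint-space move.
- eoat.grip(opening, squeeze=None): opening from 0.0 (shut) to 1.0 (fully open); squeeze is the grip in N (None keeps the last); returns when the fingers have stopped.
- manip.pause(seconds).
- kin.inverse_kinematics(position, orientation): joint angles nearest the present ones, or None.
- eyes.read_camera(name): name is "scene" or "top"; returns (picture, depth): 420x560x3 uint8, red, green, blue; 420x560 float32, m along the optical axis (not along the pixel's ray), 0 where there is no reading.
- eyes.camera_model(name): a dict with "mtx" (3x3 intrinsics, pixels), "rvec" (rotation vector, rad) and "tvec" (3), from world to camera coordinates, as OpenCV has them. Camera axes: x right, y down, z forward; pixel columns grow to the right and rows downward; lengths in m; the calibration is good to about 2 mm. A picture is of the moment at which its call begins. camera_model takes no time and is no camera call.
A pose or a line that the arm cannot do raises manip.Unreachable and nothing moves.
- finish_job(): hands the job in; it is judged then, once.
Trained networks look in the newest picture that a camera, given by its name, has taken for a name from the list of things; names that differ only in an ending like _2 or _b are one class to them, and where a whole thing is asked for, a point or a joint stands for the part that bears it (a point fixed in the world has none). Each returns a list of dicts, best first, with "score" (0 to 1); they miss things now and then, are a little off and sometimes report something else, mostly with a low value. They report only what shows in the picture. A call takes as long as a camera call.
- spotter.look_for(camera, label): "rect" ([left, top, width, height] in pixels, round what is visible of it).
Readings, each from a call of its own:
- current_t(): time.
- current_joint_pos(): joint angles.
- current_joint_velocities(): joint speeds.
- current_joint_torque(): joint torques, N m.
- current_ee_pos(): TCP position.
- current_eef_rot(): TCP orientation.
- current_force(): force on the tool from outside, world axes, zero at the start.
- current_wrist_torque(): the same for the moment, N m.
- current_width(): opening from 0.0 (shut) to 1.0 (fully open).
- current_grasp_force(): force on a finger pad.
Only numpy, scipy, OpenCV 4.12 (cv2) and the standard library are available. Lean on these libraries where they do the work, as an engineer would, in place of code of your own. Each camera call takes 0.05 s, during which the arm holds its last target. There are 200 camera calls.

TASK

The keeper plate on the bag rod has to come off for the next bundle of bags. Pick up the wooden-handled wedge, slide its steel blade along the top of the rod from the free end and under the spring clip so that the clip is spread and rides up off the rod until its crossbar drops into the notch of the blade; rest the blade on the rod with only a few newtons, push gently, with no more than about 12 N, and never touch the clip with the gripper. Then lift the wedge off with the clip sitting on it, lay both in the shallow metal dish and let go, leaving everything else on the stall undisturbed.

Things in the scene. Friction and masses are not known exactly. Their poses are not given: they have to be found in the camera images.
- wedge: hand wedge, 117 mm long, standing on its flat underside: an upright wooden grip block (x -24 to 24, 16 mm wide in y, 58 high), to be pinched across the 16 mm from above, and a polished steel blade 10 mm wide ahead of it with the same underside. 0.12 kg, from 0.7 to 1.4 times that. Origin on the underside below the middle of the grip; x to the tip, z up
- wedge_tip (a point): tip of the blade, on its underside, at wedge x = 93 mm. Blunt and 2 mm thick; from here the blade's top rises in a straight ramp to a crest 26 mm high at x = 46 to 43 mm
- wedge_seat (a point): middle of the floor of the notch in the blade's top, behind the crest: 38.5 mm ahead of the wedge's origin, 24 mm above its underside. The notch is 9 mm long (x 34 to 43); behind it the neck, 34 mm high, stops the clip's bar
- stand: bag rod stand, fixed, on levelling screws: its origin is 0 to 8 mm over the worktop, different each time. A level polished steel rod, 20 mm diameter, along x, top 80 mm above the origin; free end (x = -60 mm) roughly towards the robot; a post 88 mm high from x = 64 mm on a foot plate (x 28 to 108, 76 wide). Origin below the rod at the keeper plate's front face; x from free end to post, z up
- rod_end (a point): top of the rod at its free end (stand x = -60 mm, z = 80 mm). A 5 mm thick end plate, 34 mm wide, sits there, its top 4 mm lower than the rod's
- keeper_slot (a point): on the rod's top at the front face of the dark keeper plate (stand x = 0, z = 80 mm). The plate is 6 mm thick and 52 wide; its two ears rise 32 mm above the rod's top, and between them is a slot 17 mm wide that lets the blade through but keeps the clip from moving along the rod
- clip: loose bright steel spring clip, an upside-down U snapped over the rod, 7.5 mm before the keeper plate; 12 mm long, 31 wide, 33 high. A square-edged crosswise bar on top has its underside 2.5 mm above the rod's top; the 2 mm tip goes in under it, flat on the rod, between pads 13.6 mm apart. Two sprung legs hook under the rod. Origin: middle of the bar's underside; x along the rod, z up
- clip_top (a point): top of the clip, 8 mm over its origin. Raising the clip spreads its legs (about 9 N); it lets go 12 to 17 mm up. The blade's push rises to some 6 to 9 N, falls off at the crest; then the bar, 6 mm long, drops 2 mm into the notch and meets the neck. There the clip hangs astride the blade, its hooks level with the blade's underside. A blade held too high butts against the bar
- dish: shallow open aluminium dish, fixed, 100 mm (its x) x 160 mm (its y) x 22 mm high, walls 4 mm and floor 4 mm thick; origin at the middle of its underside
- pen: marker pen, 135 mm long, a bystander
- nougat_bar: wrapped nougat bar, 234 mm long, a bystander
- tape_roll: roll of parcel tape lying flat, 92 mm across, 48 mm high, a bystander
- halva_wedge: cut piece of halva, 122x71x77 mm, a bystander

How it is judged:
On the way, in this order (a step that is already met when the one before it is completed fails the run):
1. the tip of the blade is under the clip, lying along the top of the rod, with the clip still on the rod (x of wedge_tip in the frame of stand above 0 m and y of wedge_tip in the frame of stand between -0.006 and 0.006 m and z of wedge_tip in the frame of stand between 0.076 and 0.09 m and z of clip in the frame of stand below 0.093 m).
2. the clip has come off the rod and sits in the notch of the blade, lifted well clear of the rod (distance between clip and wedge_seat below 0.012 m and z of clip in the frame of stand above 0.125 m), for 0.2 s.
At the end, for the whole second after the job is handed in: clip and wedge both lie in the dish (their origins inside its walls; the clip's below 60 mm, the wedge's below 40 mm over the worktop), at rest and let go (x of clip in the frame of dish between -0.048 and 0.048 m and y of clip in the frame of dish between -0.078 and 0.078 m and height (world z) of clip below 0.06 m and x of wedge in the frame of dish between -0.048 and 0.048 m and y of wedge in the frame of dish between -0.078 and 0.078 m and height (world z) of wedge below 0.04 m and linear speed of each of clip, wedge below 0.02 m/s); the robot touches nothing.
It fails at once if the gripper or arm touches the clip with more than 1 N (contact force between any of the fingers, the arm and clip above 1 N).
It fails at once if the wedge is pressed on the rod or its stand with more than 20 N (contact force between wedge and stand above 20 N).
It fails at once if the wedge bears on the clip with more than 20 N (contact force between wedge and clip above 20 N).
It fails at once if the arm or gripper knocks against the stand with more than 10 N (contact force between any of the arm, the fingers and stand above 10 N).
It fails at once if a bystander is shifted by more than 15 mm (distance of any of pen, nougat_bar, tape_roll, halva_wedge from where it was at the start of the episode above 0.015 m).
It also fails if it takes over 72 s, if anything falls off the work surface, if the arm or the gripper's body presses on something with over 40 N, if the wrist force passes 120 N, or if a joint passes its speed limit or range.

## Working session

There is one attempt and no reset: what is moved stays moved. The work goes in short steps, each a Python script; the robot and the scene stay as the last script left them, time stands still between calls to the robot, and variables do not carry over. Pictures are saved under pics/ and viewed, at most 10 in all, crops included, and the job is handed in when it is done.

```bash
ls; mkdir -p pics; cat > h.py <<'E'
from rig import *
import numpy as np, cv2
def cam(n):
    m=eyes.camera_model(n);K=np.array(m["mtx"]);R=cv2.Rodrigues(np.array(m["rvec"],float))[0];t=np.array(m["tvec"],float).ravel();return K,R,t
def cloud(n,d):
    K,R,t=cam(n);v,u=np.mgrid[:d.shape[0],:d.shape[1]]
    p=np.stack([(u-K[0,2])/K[0,0]*d,(v-K[1,2])/K[1,1]*d,d],-1)
    return (p-t)@R
def shot(n,tag):
    im,d=eyes.read_camera(n);np.savez(f"{tag}.npz",im=im,d=d);cv2.imwrite(f"pics/{tag}.png",im[:,:,::-1]);return im,d
E
python3 - <<'E'
from h import *
print(manip.tcp_to_grasp,current_t())
for n in("top","scene"):
    im,d=shot(n,n+"0");K,R,t=cam(n);print(n,-R.T@t,R[2],K[0,0])
    P=cloud(n,d)
    for l in("wedge","stand","clip","dish","pen","nougat_bar","tape_roll","halva_wedge","keeper_slot","rod_end"):
        for o in spotter.look_for(n,l)[:2]:
            x,y,w,h=o["rect"];q=P[int(y+h/2),int(x+w/2)];print(l,round(o["score"],2),np.round(o["rect"]),q.round(3))
E
```

```text
pics
0.0188 0.0
top [ 3.79462393e-01 -5.43125725e-04  1.19927844e+00] [ 0.11362837  0.01437471 -0.99341933] 434.643146260169
wedge 0.49 [183. 232.  45.   8.] [0.448 0.208 0.021]
stand 0.94 [117. 170.  37.  61.] [0.535 0.382 0.084]
stand 0.49 [182. 232.  44.   4.] [0.45  0.212 0.032]
dish 0.9 [327. 234.  66.  44.] [ 0.394 -0.214  0.002]
pen 0.58 [186. 198.  50.   9.] [0.537 0.198 0.015]
nougat_bar 0.8 [336. 144.  22.  77.] [ 0.594 -0.174  0.031]
halva_wedge 0.88 [223. 146.  44.  28.] [0.643 0.1   0.077]
keeper_slot 0.73 [118. 174.  35.  57.] [0.525 0.37  0.117]
rod_end 0.78 [115. 171.  37.  61.] [0.532 0.388 0.082]
scene [-0.67610943 -0.66241179  1.09134678] [ 0.71088558  0.38558884 -0.58818614] 515.5508998916406
wedge 0.56 [173. 173.  14.   8.] [0.513 0.38  0.078]
stand 0.6 [172. 161.  16.  29.] [0.509 0.376 0.09 ]
clip 0.73 [288. 246.  62.  44.] [ 0.399 -0.221  0.003]
dish 0.61 [286. 245.  63.  48.] [ 0.399 -0.217  0.001]
nougat_bar 0.64 [314. 201.  34.  43.] [ 0.596 -0.172  0.027]
tape_roll 0.95 [358. 273.  36.  30.] [ 0.41  -0.403  0.001]
halva_wedge 0.64 [255. 176.  34.  25.] [0.626 0.071 0.065]
keeper_slot 0.81 [176. 164.  16.  26.] [0.511 0.365 0.084]
keeper_slot 0.7 [172. 172.  13.   6.] [0.501 0.378 0.098]
rod_end 0.54 [174. 162.  14.  26.] [0.505 0.367 0.095]
```

```bash
python3 - <<'E'
import cv2
a=cv2.imread("pics/top0.png")[130:300,90:440];cv2.imwrite("pics/topc.png",cv2.resize(a,None,fx=2.28,fy=2.28,interpolation=2))
a=cv2.imread("pics/scene0.png")[140:300,140:400];cv2.imwrite("pics/scenec.png",cv2.resize(a,None,fx=3,fy=3,interpolation=2))
E
```

```text
(no output)
```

View pics/topc.png

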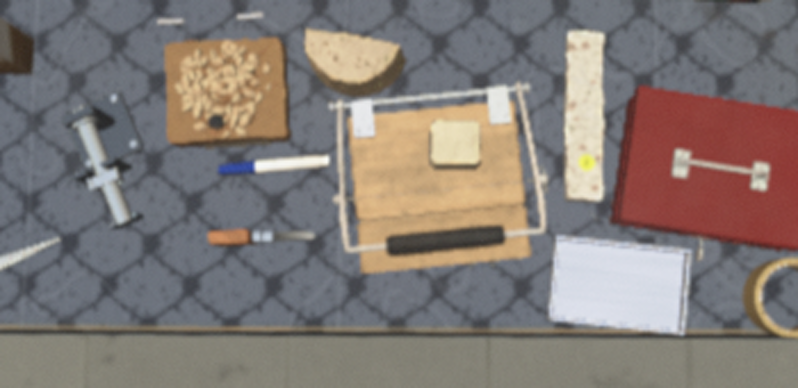

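View pics/scenec.png

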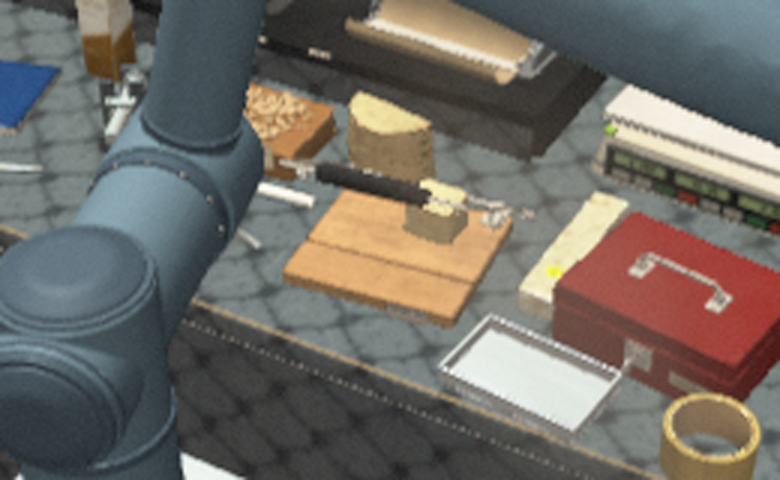

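```bash
python3 - <<'E'
from h import *
S=[eyes.read_camera("top") for _ in range(12)]
d=np.median([s[1] for s in S],0);im=np.mean([s[0] for s in S],0);np.savez("top_m.npz",im=im,d=d)
P=cloud("top",d)
cv2.imwrite("pics/st.png",cv2.resize(im[160:245,105:240,::-1],None,fx=5.9,fy=5.9,interpolation=cv2.INTER_CUBIC))
def reg(n,y0,y1,x0,x1,lo,hi):
    q=P[y0:y1,x0:x1].reshape(-1,3);q=q[(q[:,2]>lo)&(q[:,2]<hi)]
    c=q.mean(0);w,V=np.linalg.eigh(np.cov(q[:,:2].T));a=(q[:,:2]-c[:2])@V
    print(n,len(q),c.round(4),"axis",V[:,1].round(3),"ext",a.min(0).round(4),a.max(0).round(4),"ztop",np.percentile(q[:,2],[50,95]).round(4))
print("table",np.median(P[245:260,180:230,2]))
reg("grip",222,246,175,240,.045,.075)
reg("wedge",222,246,175,240,.012,.075)
reg("rod",165,235,112,160,.074,.1)
reg("ears",165,235,112,160,.105,.14)
reg("dish",225,285,320,400,.017,.04)
reg("toolbox",165,245,355,430,.03,.3)
reg("board",165,260,235,330,.03,.3)
E
```

```text
table -0.0009759418177194314
grip 116 [0.4488 0.242  0.0559] axis [-0.072  0.997] ext [-0.0085 -0.023 ] [0.0075 0.0236] ztop [0.0565 0.0581]
wedge 210 [0.4496 0.2244 0.0417] axis [-0.078  0.997] ext [-0.0092 -0.0533] [0.0072 0.0413] ztop [0.053  0.0577]
rod 515 [0.5303 0.3861 0.0837] axis [-0.913 -0.407] ext [-0.0259 -0.0716] [0.0249 0.0727] ztop [0.0818 0.0932]
ears 45 [0.5203 0.3827 0.1126] axis [-0.413  0.911] ext [-0.0037 -0.0257] [0.0023 0.0262] ztop [0.1137 0.1151]
dish 352 [ 0.4053 -0.2114  0.0212] axis [0.168 0.986] ext [-0.0706 -0.0929] [0.0619 0.1178] ztop [0.0207 0.023 ]
toolbox 4197 [ 0.5289 -0.2964  0.078 ] axis [0.552 0.834] ext [-0.1063 -0.1245] [0.1018 0.1083] ztop [0.0791 0.0809]
board 1481 [ 0.5077 -0.0031  0.107 ] axis [0.667 0.745] ext [-0.1503 -0.1199] [0.126  0.1816] ztop [0.0969 0.1619][ WARN:0@2.495] global loadsave.cpp:1063 imwrite_ Unsupported depth image for selected encoder is fallbacked to CV_8U.
```

View pics/st.png

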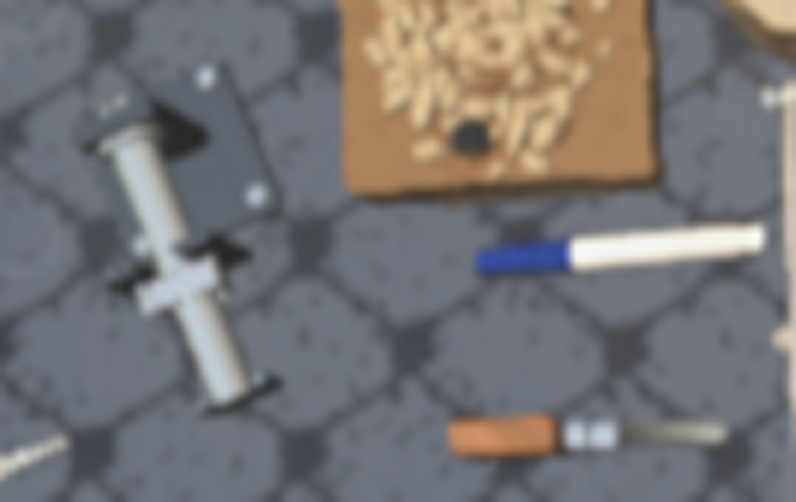

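```bash
cat >> h.py <<'E'
from scipy.spatial.transform import Rotation as Ro
G=manip.tcp_to_grasp; GH=0.038
def rot(yaw):
    x=np.array([np.cos(yaw),np.sin(yaw),0]);z=np.array([0,0,-1.]);return Ro.from_matrix(np.c_[x,np.cross(z,x),z]).as_rotvec()
def tcp(wpos): # wedge origin -> tcp
    return np.array(wpos)+[0,0,GH-G]
E
python3 - <<'E'
from h import *
f=np.load("top_m.npz");im=f["im"];d=f["d"];P=cloud("top",d)
hs=cv2.cvtColor(im.astype(np.uint8),cv2.COLOR_RGB2HSV)
m=np.zeros(d.shape,np.uint8);m[225:285,318:400]=((hs[225:285,318:400,1]<40)&(hs[225:285,318:400,2]>150))
n,l,s,_=cv2.connectedComponentsWithStats(m);k=1+np.argmax(s[1:,4]);q=P[l==k]
print(np.percentile(q[:,2],[5,50,95]).round(4));r=cv2.minAreaRect(q[:,:2].astype(np.float32));print("dish",r)
sy=np.radians(24.2);wy=np.arctan2(-.997,.075)
for n,p,y in(("w",(.4488,.242,.2),wy),("s",(.44,.345,.25),sy),("d",(.394,-.18,.2),np.radians(-95))):
    for o in(0,np.pi):
        print(n,o,kin.inverse_kinematics(tcp(p),rot(y+o)))
E
```

```text
[0.0014 0.0031 0.0209]
dish ((0.3978821337223053, -0.21837590634822845), (0.16678817570209503, 0.10576961934566498), 84.05082702636719)
w 0 None
w 3.141592653589793 [ 2.71857398e-01 -1.00730689e-01  1.89745871e+00 -8.88178420e-16
  1.34486463e+00  1.96773139e-01]
s 0 [ 4.62193308e-01 -1.56296550e-02  1.72478247e+00 -8.88178420e-16
  1.43243984e+00  1.61061996e+00]
s 3.141592653589793 [ 0.46219331 -0.01562966  1.72478247  0.          1.43243984 -1.5309727 ]
d 0 [-6.91502600e-01 -3.07783476e-01  2.07207198e+00 -8.88178420e-16
  1.37730415e+00  2.53735652e+00]
d 3.141592653589793 [-6.91502600e-01 -3.07783476e-01  2.07207198e+00 -4.44089210e-16
  1.37730415e+00 -6.04236138e-01]
```

```bash
cat >> h.py <<'E'
rot0=rot
def rot(y): return rot0(y+np.pi)
E
python3 - <<'E'
from h import *
wy=np.arctan2(-.997,.075);w=np.array([.4488,.242,0])
p=current_ee_pos();manip.move_l([p[0],p[1],.30],rate=.3)
manip.move_to(tcp(w+[0,0,.27]),rot(wy));eoat.grip(.5)
manip.move_l(tcp(w+[0,0,.06]),rate=.2)
print("F0",current_force(),current_t())
manip.move_l(tcp(w+[0,0,.001]),rate=.08)
eoat.grip(0,50);print(current_width()*94,current_grasp_force(),current_force())
manip.move_l(tcp(w+[0,0,.19]),rate=.2)
print(current_width()*94,current_force(),current_t())
sy=np.radians(24.2);u=np.array([np.cos(sy),np.sin(sy),0])
K=np.array([.5203,.3827,0])-u*.001   # rough keeper front
manip.move_to(tcp(K-u*(.06+.093+.03)+[0,0,.19]),rot(sy))
manip.move_l(tcp(K-u*(.06+.093+.01)+[0,0,.10]),rate=.15)
manip.pause(.3);print(current_ee_pos(),current_force(),current_t())
S=[eyes.read_camera("top") for _ in range(6)]
im=np.mean([s[0] for s in S],0);d=np.median([s[1] for s in S],0);np.savez("pre.npz",im=im,d=d)
cv2.imwrite("pics/pre.png",cv2.resize(im[160:280,90:240,::-1].astype(np.uint8),None,fx=5,fy=5,interpolation=cv2.INTER_CUBIC))
E
```

```text
F0 [0.80500879 0.11060756 0.44844575] 7.1833
15.953693167216972 49.96686816215515 [-0.80644358 -0.10069091  1.36914312]
15.654536931105552 [ 0.23277608 -0.93458197 -1.21834929] 9.75
[0.37109333 0.31569438 0.11996719] [ 1.05150347  0.22423457 -1.74269995] 12.3333
```

View pics/pre.png

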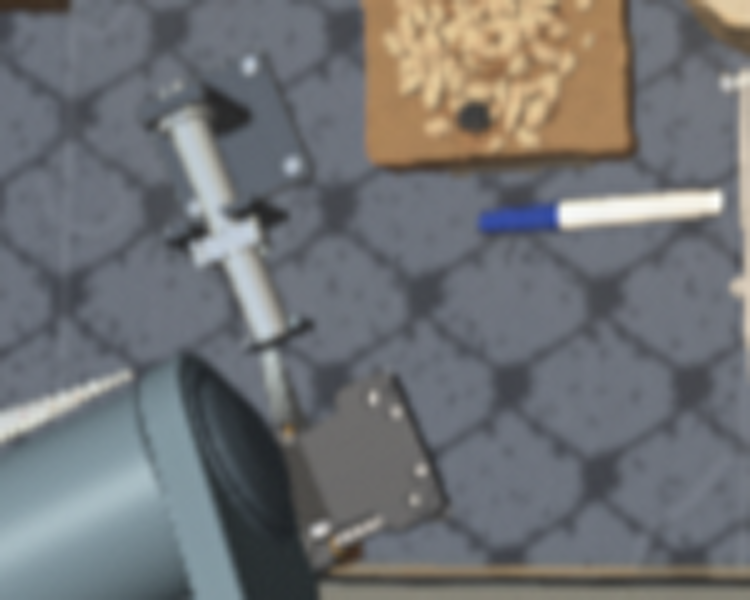

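```bash
cat > rel.py <<'E'
from h import *
from scipy.optimize import least_squares
def an(fn,sy0=24.2,seg=(-.054,-.024)):
    d=np.load(fn)["d"];P=cloud("top",d)[150:290,85:245].reshape(-1,3)
    sy=np.radians(sy0);u=np.array([np.cos(sy),np.sin(sy)]);v=np.array([-u[1],u[0]]);K=np.array([.5203,.3827])
    a=(P[:,:2]-K)@u;b=(P[:,:2]-K)@v;z=P[:,2]
    def rod(segs):
        m=np.zeros(len(a),bool)
        for s in segs: m|=(a>s[0])&(a<s[1])
        m&=(abs(b)<.014)&(z>.065)&(z<.1);A,B,Z=a[m],b[m],z[m]
        f=lambda p:np.hypot(B-p[0]-p[1]*A,Z-p[2])-.010
        r=least_squares(f,[0,0,.072],loss="soft_l1",f_scale=.002)
        print("rod n",m.sum(),"b0 %.4f slope %.4f ztop %.4f"%(r.x[0],r.x[1],r.x[2]+.01),"rms",np.sqrt(np.mean(r.fun**2)).round(4));return r.x
    r1=rod([seg]);r2=rod([seg,(.012,.055)])
    m=(z>.105)&(abs(b)<.04)&(abs(a)<.02);print("ears n",m.sum(),"a %.4f..%.4f"%(a[m].min(),a[m].max()),"amean %.4f bmin %.4f bmax %.4f z %.4f"%(a[m].mean(),b[m].min(),b[m].max(),np.median(z[m])))
    return a,b,z,u,v,K,r2
E
python3 - <<'E'
from rel import *
an("top_m.npz");a,b,z,u,v,K,r=an("pre.npz")
t=current_ee_pos()[:2]-K;print("tcp a,b",t@u,t@v, "tip a", t@u+.093)
m=(a>t@u+.035)&(a<t@u+.1)&(abs(b-t@v)<.02)&(z>.09)&(z<.16)
i=np.argsort(a[m])
for A,B,Z in zip(a[m][i],b[m][i],z[m][i]):print("%.4f %.4f %.4f"%(A-t@u,B-t@v,Z))
print(Ro.from_rotvec(current_eef_rot()).as_matrix().round(4))
E
```

```text
rod n 87 b0 0.0004 slope 0.0040 ztop 0.0821 rms 0.0007
rod n 209 b0 0.0004 slope 0.0028 ztop 0.0821 rms 0.0007
ears n 45 a -0.0023..0.0038 amean 0.0000 bmin -0.0257 bmax 0.0262 z 0.1137
rod n 86 b0 0.0003 slope 0.0089 ztop 0.0822 rms 0.0008
rod n 206 b0 0.0004 slope 0.0087 ztop 0.0821 rms 0.0008
ears n 44 a -0.0022..0.0039 amean 0.0001 bmin -0.0260 bmax 0.0256 z 0.1137
tcp a,b -0.16400763472992133 2.407892855599567e-05 tip a -0.07100763472992133
0.0447 -0.0064 0.1252
0.0480 -0.0057 0.1190
0.0484 -0.0055 0.1097
0.0486 -0.0057 0.1017
0.0507 -0.0052 0.1225
0.0512 -0.0050 0.1131
0.0514 -0.0053 0.1054
0.0520 -0.0026 0.1212
0.0532 0.0001 0.1197
0.0534 -0.0056 0.1205
0.0536 -0.0058 0.1127
0.0542 0.0024 0.1198
0.0543 -0.0054 0.1022
0.0544 -0.0032 0.1201
0.0558 -0.0004 0.1179
0.0562 -0.0057 0.1173
0.0567 0.0017 0.1189
0.0569 -0.0052 0.1068
0.0571 -0.0035 0.1178
0.0574 -0.0051 0.0974
0.0581 0.0046 0.1165
0.0584 -0.0008 0.1161
0.0592 -0.0056 0.1134
0.0593 0.0012 0.1172
0.0594 -0.0046 0.1183
0.0597 -0.0055 0.1041
0.0604 0.0037 0.1163
0.0606 -0.0020 0.1172
0.0616 0.0003 0.1171
0.0621 -0.0063 0.10
[... 452 characters left out ...]
.1090
0.0724 -0.0012 0.1087
0.0732 0.0008 0.1100
0.0735 -0.0047 0.1098
0.0738 -0.0050 0.1021
0.0742 0.0031 0.1099
0.0746 -0.0023 0.1093
0.0758 0.0003 0.1081
0.0762 -0.0060 0.1022
0.0763 -0.0050 0.1071
0.0765 0.0022 0.1099
0.0773 -0.0027 0.1073
0.0780 -0.0008 0.1090
0.0789 -0.0056 0.1059
0.0796 0.0023 0.1060
0.0800 -0.0031 0.1053
0.0812 -0.0005 0.1043
0.0819 -0.0056 0.1024
0.0821 0.0016 0.1049
0.0825 -0.0038 0.1044
0.0834 -0.0017 0.1053
0.0847 0.0010 0.1039
0.0853 -0.0042 0.1021
0.0865 -0.0016 0.1012
0.0872 0.0003 0.1028
0.0887 -0.0028 0.1021
0.0898 -0.0004 0.1020
0.0911 -0.0037 0.1018
[[-9.121e-01 -4.099e-01  1.000e-04]
 [-4.099e-01  9.121e-01  0.000e+00]
 [-1.000e-04  0.000e+00 -1.000e+00]]
```

```bash
cat >> h.py <<'E'
GH=.039
SY=np.radians(24.2+.25);U=np.array([np.cos(SY),np.sin(SY),0]);V=np.array([-U[1],U[0],0]);K0=np.array([.5203,.3827,0])+.0007*V
def go(a_tip,z,b=0,rate=.05): manip.move_l(tcp(K0+U*(a_tip-.093)+V*b+[0,0,z]),rot(SY),rate=rate)
def force(n=6,dt=.02):
    F=[]
    for _ in range(n): manip.pause(dt);F.append(current_force())
    F=np.mean(F,0);return np.array([F@U,F@V,F[2]])
E
python3 - <<'E'
from h import *
go(-.068,.090,rate=.1);manip.pause(.2)
B=force(10);np.save("bias.npy",B);print("bias",B.round(2),current_t())
go(-.035,.088,rate=.08);manip.pause(.1);print((force()-B).round(2))
z=.0865
while z>.079:
    t=current_t();go(-.035,z,rate=.02);f=force()-B;print(round(z,4),f.round(2),round(current_t()-t,2),current_ee_pos()[2].round(4))
    if f[2]>2: break
    z-=.0004
E
```

```text
bias [-0.1  -0.03 -1.31] 13.25
[ 0.34  0.17 -0.1 ]
0.0865 [ 0.09  0.36 -0.1 ] 0.35 0.1067
0.0861 [0.21 0.38 0.14] 0.35 0.1063
0.0857 [ 0.39  0.07 -0.26] 0.35 0.1059
0.0853 [0.15 0.54 0.13] 0.35 0.1055
0.0849 [ 0.24 -0.1  -0.23] 0.35 0.1051
0.0845 [ 0.08 -0.01  0.13] 0.35 0.1047
0.0841 [ 0.02 -0.07  0.25] 0.35 0.1043
0.0837 [ 0.1  -0.02  0.24] 0.35 0.1039
0.0833 [-0.13 -0.41 -0.41] 0.35 0.1035
0.0829 [0.29 0.09 0.72] 0.35 0.1033
0.0825 [0.05 0.25 2.19] 0.35 0.103
```

```bash
cat > adv.py <<'E'
from h import *
import sys
def adv(a,a1,z,b=0,step=.0015,fmax=9,ft=3.0):
    B=np.load("bias.npy")
    while a<a1:
        a+=step;go(a,z,b,rate=.03);f=force(3,.01)-B
        print("%.4f z%.4f b%.4f"%(a,z,b),f.round(1),round(current_t(),1))
        if -f[0]>fmax or f[2]>9 or abs(f[1])>5: print("STOP");break
        z+=np.clip((f[2]-ft)*.00008,-.0002,.0003)
        b+=np.clip(f[1]*.00005,-.0001,.0001) if abs(f[1])>1 else 0
    np.save("st.npy",[a,z,b]);return a,z,b
E
python3 - <<'E'
from adv import *
adv(-.035,.004,.0825)
E
```

```text
-0.0335 z0.0825 b0.0000 [0.6 0.3 3.7] 18.1
-0.0320 z0.0826 b0.0000 [0.5 0.2 4.2] 18.4
-0.0305 z0.0826 b0.0000 [ 0.2 -0.   4.7] 18.7
-0.0290 z0.0828 b0.0000 [0.2 0.1 4.5] 19.0
-0.0275 z0.0829 b0.0000 [0.3 0.5 4.3] 19.2
-0.0260 z0.0830 b0.0000 [1.  0.1 4.2] 19.5
-0.0245 z0.0831 b0.0000 [0.5 0.3 3.2] 19.8
-0.0230 z0.0831 b0.0000 [ 0.9 -0.1  3.1] 20.1
-0.0215 z0.0831 b0.0000 [ 0.7 -0.   2.5] 20.3
-0.0200 z0.0831 b0.0000 [0.3 0.1 3.2] 20.6
-0.0185 z0.0831 b0.0000 [0.2 0.6 2.4] 20.9
-0.0170 z0.0831 b0.0000 [0.1 0.3 2.5] 21.2
-0.0155 z0.0830 b0.0000 [ 0.3 -0.8  2.1] 21.4
-0.0140 z0.0829 b0.0000 [0.4 0.1 2.8] 21.7
-0.0125 z0.0829 b0.0000 [0.4 0.2 2.5] 22.0
-0.0110 z0.0829 b0.0000 [ 0.5 -0.2  4.1] 22.3
-0.0095 z0.0830 b0.0000 [-0.8  0.4  4.2] 22.5
-0.0080 z0.0831 b0.0000 [-1.8  0.1  5.2] 22.8
-0.0065 z0.0832 b0.0000 [-3.9 -0.2  5.9] 23.1
-0.0050 z0.0835 b0.0000 [-4.6  0.2  5.9] 23.4
-0.0035 z0.0837 b0.0000 [-4.9 -0.1  3.9] 23.6
-0.0020 z0.0838 b0.0000 [-4.7  0.1  4.1] 23.9
-0.0005 z0.0839 b0.0000 [-4.6 -0.1  1.5] 24.2
0.0010 z0.0837 b0.0000 [-4.1  0.2  0.6] 24.5
0.0025 z0.0836 b0.0000 [-2.8  0.2 -0.3] 24.7
0.0040 z0.0834 b0.0000 [-2.5  0.  -0.9] 25.0
```

```bash
python3 - <<'E'
from h import *
S=[eyes.read_camera("top") for _ in range(4)]
im=np.mean([s[0] for s in S],0);d=np.median([s[1] for s in S],0);np.savez("mid.npz",im=im,d=d)
cv2.imwrite("pics/mid.png",cv2.resize(im[165:245,100:200,::-1].astype(np.uint8),None,fx=7,fy=7,interpolation=cv2.INTER_CUBIC))
for fn in("top_m.npz","mid.npz"):
    P=cloud("top",np.load(fn)["d"])[150:290,85:245].reshape(-1,3);a=(P-K0)@U;b=(P-K0)@V;z=P[:,2]
    m=(abs(b)<.017)&(abs(b)>.0055)&(a>-.035)&(a<.01)&(z>.084);i=np.argsort(a[m])
    print(fn,np.c_[a[m],b[m],z[m]][i].round(4).tolist())
print(current_ee_pos()-tcp(K0+U*(.004-.093)+[0,0,.0834]))
E
```

```text
top_m.npz [[-0.0161, 0.0144, 0.0942], [-0.0154, -0.016, 0.0929], [-0.0152, -0.0098, 0.0908], [-0.015, 0.0145, 0.0853], [-0.015, 0.0097, 0.0908], [-0.0146, 0.0088, 0.0852], [-0.0143, -0.0136, 0.0929], [-0.0142, -0.0076, 0.0914], [-0.0142, 0.0117, 0.0922], [-0.0139, 0.006, 0.0922], [-0.0137, 0.0134, 0.0945], [-0.0136, -0.0056, 0.093], [-0.013, -0.011, 0.0918], [-0.0128, 0.0085, 0.0918], [-0.0122, 0.0162, 0.0928], [-0.0122, -0.0149, 0.0941], [-0.0119, 0.0106, 0.0927], [-0.0118, -0.0085, 0.0915], [-0.011, -0.0064, 0.0924], [-0.011, -0.0124, 0.0933], [-0.0107, 0.0071, 0.0932], [-0.0105, 0.0134, 0.091], [-0.0098, 0.0153, 0.0928], [-0.0098, -0.0099, 0.093], [-0.0095, -0.0156, 0.093], [-0.0094, 0.0098, 0.092], [-0.0086, -0.0074, 0.0923], [-0.0085, -0.0133, 0.0931], [-0.0083, 0.0062, 0.0931], [-0.0081, 0.0124, 0.0911], [-0.0077, 0.0141, 0.0936], [-0.0074, -0.0169, 0.0941], [-0.0073, -0.0107, 0.0924], [-0.0072, 0.0086, 0.0929], [-0.0067, -0.0088, 0.0942], [-0.0064, 0.0167, 0.0928], [-0.0062, -0.0143, 0.0934], [-0.0058, 0.0113, 0.0915], [-0.005, 0.0074, 0.0937], [-0.0049, 0.0134, 0.0924], [-0.0
[... 1799 characters left out ...]
0.0066, -0.0075, 0.0983], [-0.0061, 0.0062, 0.0981], [-0.0055, -0.0111, 0.0991], [-0.0045, -0.0147, 0.1006], [-0.0045, -0.0087, 0.0991], [-0.0035, -0.0164, 0.0882], [-0.0033, -0.0063, 0.0989], [-0.0032, 0.007, 0.1002], [-0.003, -0.0119, 0.0986], [-0.0028, -0.0164, 0.1032], [-0.0025, -0.0121, 0.114], [-0.0021, -0.0144, 0.1046], [-0.0018, -0.0127, 0.1072], [-0.0015, -0.0099, 0.1143], [-0.0014, -0.0157, 0.1151], [-0.0001, -0.013, 0.1138], [0.0002, -0.0115, 0.1167], [0.0004, 0.0085, 0.0998], [0.0007, 0.0076, 0.0944], [0.0009, -0.0166, 0.115], [0.0018, 0.0078, 0.1074], [0.0019, -0.0143, 0.1151], [0.0022, 0.0079, 0.0846], [0.0035, -0.0115, 0.1131]]
[ 5.10942666e-05 -5.18956573e-06 -2.36663482e-04]
```

View pics/mid.png

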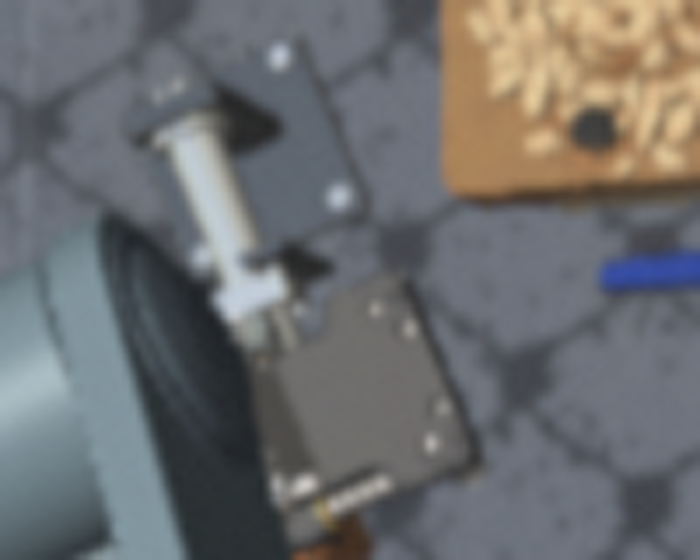

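```bash
sed -i 's/^        b+=/        z=np.clip(z,.0825,.0833)\n        b+=/; s/abs(f\[1\])>5/abs(f[1])>4/' adv.py; python3 - <<'E'
from adv import *
a,z,b=np.load("st.npy");adv(a,.0445,.0832,b,step=.0018,fmax=12,ft=2)
E
```

```text
0.0058 z0.0832 b0.0000 [-2.   0.1 -1.3] 25.5
0.0076 z0.0830 b0.0000 [-0.8  0.  -1.3] 25.8
0.0094 z0.0828 b0.0000 [-0.1 -0.1 -0.7] 26.0
0.0112 z0.0826 b0.0000 [0.2 0.1 1.2] 26.3
0.0130 z0.0825 b0.0000 [0.5 0.1 2.4] 26.6
0.0148 z0.0826 b0.0000 [0.8 0.1 3.7] 26.9
0.0166 z0.0827 b0.0000 [0.8 0.1 4.1] 27.1
0.0184 z0.0829 b0.0000 [ 0.8 -0.2  4.4] 27.4
0.0202 z0.0831 b0.0000 [0.8 0.3 4.4] 27.7
0.0220 z0.0833 b0.0000 [ 0.7 -0.2  2.8] 28.0
0.0238 z0.0833 b0.0000 [ 0.4 -0.2  2.8] 28.2
0.0256 z0.0833 b0.0000 [ 0.2 -0.   2. ] 28.5
0.0274 z0.0833 b0.0000 [0.5 0.4 2.1] 28.8
0.0292 z0.0833 b0.0000 [ 0.3 -0.4  1.5] 29.1
0.0310 z0.0833 b0.0000 [0.  0.2 1.1] 29.3
0.0328 z0.0832 b0.0000 [-0.1  0.3  1.1] 29.6
0.0346 z0.0831 b0.0000 [0.4 0.1 1.3] 29.9
0.0364 z0.0831 b0.0000 [ 0.2 -0.6  1.4] 30.2
0.0382 z0.0830 b0.0000 [ 0.4 -0.1  2.2] 30.4
0.0400 z0.0830 b0.0000 [1.  0.2 2.8] 30.7
0.0418 z0.0831 b0.0000 [0.7 0.1 2.1] 31.0
0.0436 z0.0831 b0.0000 [0.7 0.6 1.5] 31.3
0.0454 z0.0831 b0.0000 [0.8 0.1 2.1] 31.5
```

```bash
cat > look.py <<'E'
from h import *
import sys
S=[eyes.read_camera("top") for _ in range(4)]
im=np.mean([s[0] for s in S],0);d=np.median([s[1] for s in S],0);tag=sys.argv[1];np.savez(tag+".npz",im=im,d=d)
cv2.imwrite(f"pics/{tag}.png",cv2.resize(im[160:245,95:210,::-1].astype(np.uint8),None,fx=6.5,fy=6.5,interpolation=cv2.INTER_CUBIC))
P=cloud("top",d)[150:290,85:245].reshape(-1,3);a=(P-K0)@U;b=(P-K0)@V;z=P[:,2]
m=(abs(b)<.018)&(a>-.035)&(a<.015)&(z>.084)&(z<.14);i=np.argsort(a[m])
print(np.c_[a[m],b[m],z[m]][i].round(3).tolist())
E
python3 look.py s2
```

```text
[]
```

View pics/s2.png

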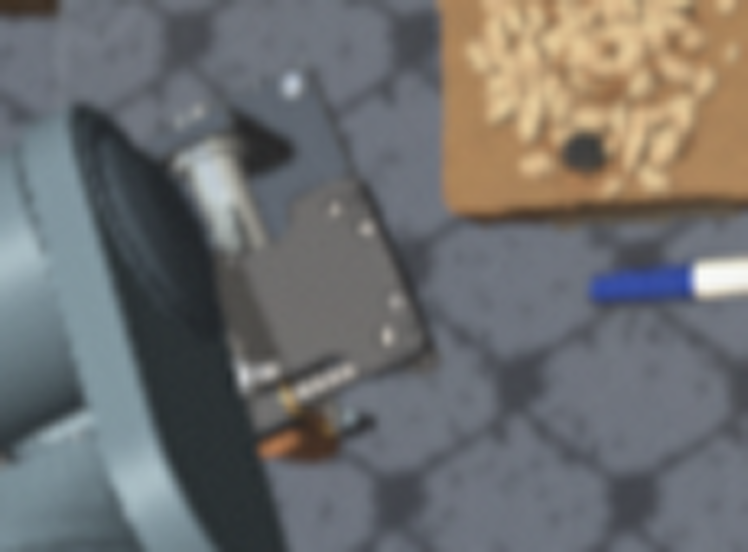

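```bash
python3 - <<'E'
from adv import *
a,z,b=np.load("st.npy");adv(a,.0505,z,b,step=.0008,fmax=3,ft=2)
E
```

```text
0.0462 z0.0831 b0.0000 [-0.3 -0.2  3.4] 32.0
0.0470 z0.0832 b0.0000 [-4.8 -0.4  6.4] 32.3
STOP
```

```bash
python3 - <<'E'
from h import *
B=np.load("bias.npy")
go(.0455,.0831,rate=.02);print(force(3)-B)
go(.0455,.0875,rate=.03);print(force(3)-B)
go(.0455,.145,rate=.06);manip.pause(.4);print(force(6)-B)
go(-.02,.155,rate=.1);manip.pause(.2);print(current_t())
E
sed -i 's/a>-.035/a>-.12/; s/a<.015/a<-.02/; s/z<.14/z<.2/;s/z>.084/z>.13/' look.py; python3 look.py s3
```

```text
[ 0.12420899 -0.10972543  2.95560102]
[-0.03221446 -0.36157273 -0.88404862]
[ 0.34802898  0.00412376 -0.73739375]
35.5667
[[-0.058, -0.006, 0.173], [-0.058, -0.004, 0.175], [-0.055, -0.005, 0.174], [-0.055, -0.005, 0.168], [-0.054, -0.005, 0.16], [-0.054, -0.002, 0.173], [-0.053, 0.0, 0.172], [-0.053, -0.005, 0.172], [-0.052, -0.006, 0.166], [-0.052, 0.002, 0.173], [-0.052, -0.006, 0.158], [-0.051, -0.002, 0.17], [-0.051, -0.001, 0.172], [-0.05, -0.006, 0.171], [-0.049, -0.004, 0.171], [-0.049, -0.006, 0.162], [-0.049, 0.002, 0.169], [-0.048, 0.004, 0.17], [-0.048, -0.005, 0.153], [-0.048, -0.001, 0.168], [-0.048, -0.006, 0.169], [-0.047, 0.001, 0.17], [-0.046, -0.004, 0.168], [-0.046, 0.003, 0.169], [-0.046, -0.005, 0.157], [-0.045, 0.017, 0.147], [-0.045, -0.002, 0.168], [-0.044, -0.006, 0.165], [-0.044, 0.001, 0.168], [-0.044, -0.004, 0.168], [-0.043, 0.003, 0.167], [-0.043, -0.002, 0.168], [-0.043, -0.005, 0.155], [-0.042, -0.0, 0.168], [-0.041, -0.005, 0.166], [-0.041, -0.005, 0.16], [-0.041, 0.002, 0.167], [-0.04, -0.002, 0.165], [-0.039, 0.0, 0.164], [-0.039, -0.005, 0.164], [-0.038, 0.002, 0.166], [-0.038, -0.006, 0.158], [-0.038, -0.003, 0.165], [-0.037, -0.001, 0.164], [-0.036, -0.006, 0.162], [-0.036, 0.002, 0.163], [-0.035, -0.004, 0.164], [-0.035, -0.006, 0.154], [-0.035, 0.004, 0.163], [-0.034, -0.001, 0.161], [-0.033, 0.001, 0.162], [-0.033, -0.006, 0.159], [-0.033, -0.004, 0.162], [-0.032, -0.002, 0.162], [-0.032, 0.004, 0.16], [-0.031, 0.0, 0.162], [-0.03, -0.005, 0.16], [-0.029, 0.003, 0.16], [-0.028, -0.002, 0.158], [-0.027, 0.0, 0.158], [-0.027, -0.005, 0.157], [-0.027, 0.002, 0.16], [-0.026, -0.003, 0.158], [-0.024, 0.0, 0.155], [-0.024, 0.002, 0.158], [-0.024, -0.003, 0.157], [-0.023, -0.001, 0.158], [-0.021, 0.001, 0.156]]
```

View pics/s3.png

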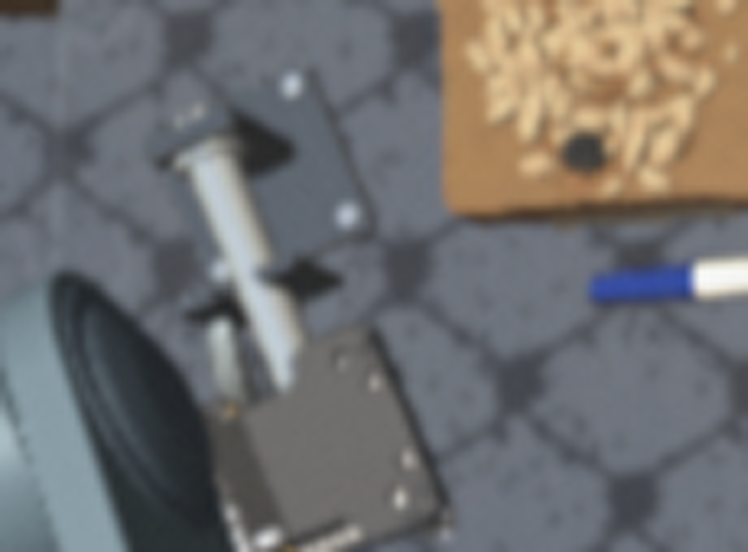

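```bash
cat >> h.py <<'E'
DY=np.radians(-95.95);DO=np.array([.397,-.217,0])-.0345*np.array([np.cos(DY),np.sin(DY),0])
E
python3 - <<'E'
from h import *
go(-.05,.25,rate=.12)
p=tcp(DO+[0,0,.24])
try: manip.move_l(p,rot(DY),rate=.11)
except manip.Unreachable as e:
    print(e);manip.move_to(p,rot(DY))
print(current_t())
manip.move_l(tcp(DO+[0,0,.07]),rate=.12);manip.pause(.2)
print(force(6),current_t(),current_ee_pos(),current_joint_pos())
S=[eyes.read_camera("top") for _ in range(3)];im=np.mean([s[0] for s in S],0)
a=cv2.resize(im[215:290,300:410,::-1].astype(np.uint8),None,fx=5,fy=5,interpolation=2)
s,_=eyes.read_camera("scene");b=cv2.resize(s[210:310,260:370,::-1],None,fx=5,fy=5,interpolation=2)
b=b[:225]if 0 else cv2.resize(b,(240,218));cv2.imwrite("pics/d1.png",np.vstack([a,np.pad(b,((0,0),(0,310),(0,0)))]))
E
```

```text
41.5083
[-0.01667668  0.13614402 -2.09748438] 43.375 [ 0.40071964 -0.18278875  0.09045905] [-6.86472523e-01 -1.17712342e-01  2.16539324e+00 -1.38895720e-05
  1.09335885e+00 -5.82628014e-01]
```

View pics/d1.png

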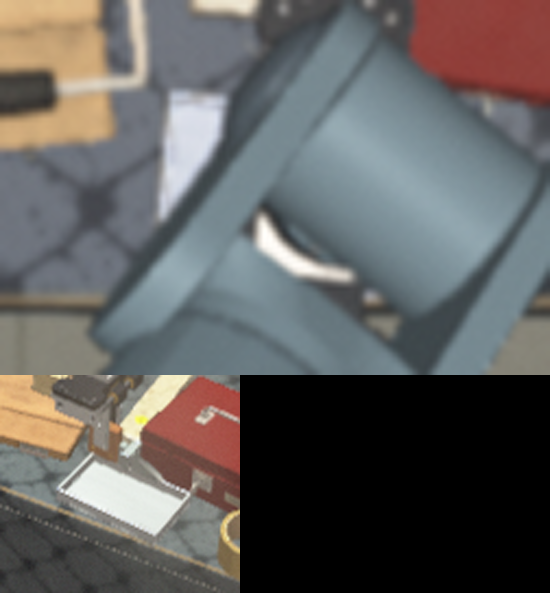

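```bash
python3 - <<'E'
from h import *
B=force(6);manip.move_l(tcp(DO+[0,0,.012]),rate=.06);print((force(5)-B).round(1))
z=.008
while z>.001:
    manip.move_l(tcp(DO+[0,0,z]),rate=.02);f=force(4)-B;print(round(z,4),f.round(1))
    if f[2]>1.5: break
    z-=.0006
eoat.grip(.35);manip.pause(.3)
manip.move_l(tcp(DO+[0,0,.10]),rate=.08);manip.move_l(tcp(DO+[0,0,.26]),rate=.25)
q=np.array(current_joint_pos());q[0]+=.9;manip.set_joints(q);print(current_t())
S=[eyes.read_camera("top") for _ in range(5)];im=np.mean([s[0] for s in S],0);d=np.median([s[1] for s in S],0);np.savez("fin.npz",im=im,d=d)
s,_=eyes.read_camera("scene")
a=cv2.resize(im[215:290,310:410,::-1].astype(np.uint8),(500,375),interpolation=2);b=cv2.resize(s[215:305,270:370,::-1],(240,216),interpolation=2)
cv2.imwrite("pics/fin.png",np.vstack([a,np.pad(b,((0,0),(0,260),(0,0)))]))
E
```

```text
[ 0.1 -0.1 -0.1]
0.008 [ 0.  -0.   0.1]
0.0074 [-0.5 -0.4  0.1]
0.0068 [-0.6 -0.1 -0.1]
0.0062 [-0.5 -0.2 -0.1]
0.0056 [ 0.1 -0.3 -0.2]
0.005 [-0.3 -0.3  0. ]
0.0044 [ 0.2 -0.3  0.2]
0.0038 [-0.4  1.3  5.9]
51.8667
```

View pics/fin.png

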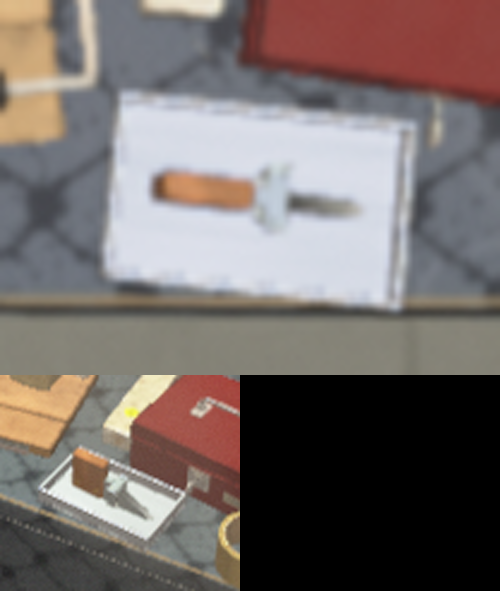

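The picture shows the wedge standing in the middle of the dish, with the clip astride its blade at about (272, 197). The gripper is clear of both.

```bash
python3 -c "
from h import *
print(finish_job(),current_t())"
```

```text
the job is handed in; nothing more can be done
the job is handed in; nothing more can be done
```

The wedge and clip are lying in the dish with the gripper clear, and I handed the job in at about 52 s of the 72 s; peak push on the clip was about 5 N, and the hand-in call did not return a verdict.

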